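Let the thick vial out of its lever dispenser

TASK

Two vial dispensers stand on the clinic counter. On the one that holds the thicker vial, press down the paddle of its rocking lever with the fingertips so that the gate lifts and the vial rolls out into the catch pocket, then let go so that the gate drops shut again. Do not touch the vials or the gate, leave the other dispenser's lever alone, and do not move anything else on the counter.

Things in the scene. Friction and masses are not known exactly. Their poses are not given: they have to be found in the camera images.
- thick_dispenser: white and steel gravity dispenser, base 226 x 130 mm, fixed, holding one thick vial. Origin: centre of underside; x from catch pocket to rear, y to the lever side. Chute 60 mm wide at y = -22 mm, floor sloping down 14 deg to -x; walls 80 mm high from x = -40 to 112 mm, outer face at y = 12 mm; gate at x = -25 mm; catch pocket ahead of it, its front wall 36 mm high at x = -112 mm.
- thick_vial: the thick vial: amber glass, white cap, a cylinder 28 mm in diameter, 50 mm long, about 40 g. Origin: its centre; its length, along its y axis, lies across the chute. At the start it rests against the gate, centre at about x = -8 mm in its dispenser's frame; lying in the catch pocket it is at about x = -92 mm.
- thick_lever (a joint): lever of the thick vial's dispenser, rad: 0 at rest (gate shut), grows as the paddle is pressed, hard stop at 0.42 (paddle about 32 mm lower, gate fully up); the vial passes from about 0.27. Sprung back to 0: paddle needs about 3 N to start, 6 N fully down. It runs along x at y = 38 mm, pivot at x = 50, z = 90 mm between cheeks 100 mm high; paddle behind, gate in front.
- thick_paddle_top (a point): paddle of the thick vial's dispenser: flat aluminium plate 34 (x) x 36 (y) x 6 mm on the rear end of the lever. This point is the centre of its upper face, at x = +128 mm, y = +50 mm, z = 98 mm in the dispenser's frame at rest; it moves with the lever.
- thin_dispenser: white and steel gravity dispenser, base 226 x 130 mm, fixed, holding one thin vial. Origin: centre of underside; x from catch pocket to rear, y to the lever side. Chute 60 mm wide at y = -22 mm, floor sloping down 14 deg to -x; walls 80 mm high from x = -40 to 112 mm, outer face at y = 12 mm; gate at x = -25 mm; catch pocket ahead of it, its front wall 36 mm high at x = -112 mm.
- thin_vial: the thin vial: amber glass, white cap, a cylinder 16 mm in diameter, 50 mm long, about 15 g. Origin: its centre; its length, along its y axis, lies across the chute. At the start it rests against the gate, centre at about x = -14 mm in its dispenser's frame; lying in the catch pocket it is at about x = -98 mm.
- thin_lever (a joint): lever of the thin vial's dispenser, rad: 0 at rest (gate shut), grows as the paddle is pressed, hard stop at 0.42 (paddle about 32 mm lower, gate fully up); the vial passes from about 0.13. Sprung back to 0: paddle needs about 3 N to start, 6 N fully down. It runs along x at y = 38 mm, pivot at x = 50, z = 90 mm between cheeks 100 mm high; paddle behind, gate in front.
- thin_paddle_top (a point): paddle of the thin vial's dispenser: flat aluminium plate 34 (x) x 36 (y) x 6 mm on the rear end of the lever. This point is the centre of its upper face, at x = +128 mm, y = +50 mm, z = 98 mm in the dispenser's frame at rest; it moves with the lever.
- thick_gate_edge (a point): gate on the front end of the thick vial's lever: aluminium plate 54 mm wide, 56 mm high, 3 mm thick, hanging in the chute from a cross-arm. This point: centre of its lower edge, about 5 mm above the chute floor when shut, about 45 mm when fully up.
- jar: bystander: closed jar, 36 mm diameter, 50 mm high, standing between the two dispensers. Origin: centre of its underside.
- cup: bystander: open clear specimen cup, 60 mm rim diameter, 70 mm high. Origin: centre of its underside.
- sanitiser: bystander: clear bottle, 60 mm diameter, 120 mm high. Origin: centre of its underside.
- tape: bystander: roll of paper tape lying flat, 64 mm diameter, 20 mm high. Origin: centre of its underside.
- bandage: bystander: rolled bandage standing up, 44 mm diameter, 50 mm high. Origin: centre of its underside.
- mug: bystander: white mug, 72 mm diameter, 85 mm high. Origin: centre of its underside.
There are look-alikes about, which are no part of the job. Leave any red look-alike of the thick_vial alone. What is shaped like the thin_vial but red is not meant.

How it is judged:
On the way, in this order (a step that is already met when the one before it is completed fails the run):
1. the fingers press the paddle of the thick vial's dispenser down and its gate begins to lift (value of joint thick_lever above 0.1 rad and contact force between the fingers and thick_lever_c1 above 0.5 N).
2. the thick vial has rolled out into the catch pocket (x of thick_vial in the frame of thick_dispenser between -0.108 and -0.078 m and z of thick_vial in the frame of thick_dispenser below 0.04 m and y of thick_vial in the frame of thick_dispenser between -0.05 and 0.006 m), for 0.2 s.
At the end, for the whole second after the job is handed in: The thick vial lies at rest in the catch pocket of its own dispenser (centre 78 to 108 mm in front of the dispenser's centre, below 40 mm), its lever is back up (below 0.04 rad, gate shut), and the thin vial is still behind its shut gate (lever below 0.04 rad) (all of step 2 and linear speed of thick_vial below 0.02 m/s and value of joint each of thick_lever, thin_lever below 0.04 rad and x of thin_vial in the frame of thin_dispenser between -0.03 and 0.1 m); the robot touches nothing.
It fails at once if the other dispenser's lever is pressed (more than 0.06 rad) (value of joint thin_lever above 0.06 rad).
It fails at once if a vial is touched by the robot (contact force between any of the fingers, the arm and thick_vial above 0.3 N or contact force between any of the fingers, the arm and thin_vial above 0.3 N).
It fails at once if a vial is lifted out of its chute (height (world z) of any of thick_vial, thin_vial above 0.08 m).
It fails at once if the gate is pushed or lifted directly (contact force between any of the fingers, the arm and thick_lever_c2 above 0.5 N or contact force between any of the fingers, the arm and thick_lever_c3 above 0.5 N).
It fails at once if a bystander is moved more than 20 mm (distance of any of jar, cup, sanitiser, tape, bandage, mug from where it was at the start of the episode above 0.02 m).
It also fails if it takes over 32 s, if anything falls off the work surface, if the arm or the gripper's body presses on something with over 40 N, if the wrist force passes 120 N, or if a joint passes its speed limit or range.

ROBOT

A 6-joint arm with a two-finger parallel gripper is mounted at the origin on the work surface. World frame = base frame: x ahead of the robot, y to its left, z up, the work surface at z = 0. Lengths are in m, angles in rad, forces in N, time in s.
With the tool pointing down it reaches from about 0.3 to 0.775 m from the base axis. Payload 14.6 kg.
Tool frame: the origin (TCP) lies between the finger pads; the fingertips stand 17 mm ahead of it and the grasp point (between the pads) lies 2 mm behind it; x points along the fingers, z is the direction in which the jaws open and shut, and the axes are right-handed (so a half turn about x gives the same grasp; the last joint's range is limited). The gripper opens to 94 mm and grips with 3 to 60 N. Pads are 16 mm wide; open, the fingers measure 119 mm over their backs; the gripper's body (75 mm by 177 mm) begins 78 mm behind the grasp point.
Start: joints at [-1.24, 0.3, 1.521, -0, 1.321, -0.067], TCP at [0.213, -0.507, 0.222] pointing down, gripper open.
Joint ranges: [-3.03, 3.03], [-0.79, 2.21], [0.23, 2.52], [-1.04, 4.18], [0, 3.07], [-2.55, 2.55]. Speed limits (rad/s): [2.22, 2.22, 2.57, 3.14, 3.14, 3.14].

INTERFACE

Orientations are given as a 3x3 rotation matrix whose columns are the frame's x, y, z axes.
In Python, from workcell import status, optics, bot gives the robot as it stands.
- The arm moves only by the tool carry_out, never from a script. Its argument "motion" is a list of rows, each a list of 3 entries, a list of its own where there are three numbers: the turn, a rotation vector about the world's x, y, z in rad, then the shift along the world's x, y, z in m, then the finger opening in m, from 0 to 0.094. In form: [[[wx, wy, wz], [tx, ty, tz], jaw], ...]. A call has 1 to 12 rows; each row is the pose to reach, as a shift and turn from the pose commanded when the call began; what a row does not reach only later rows make up. A row lasts 1/12 s, in which the tool goes at most 41.7 mm and 7.16 degrees, less where a joint would pass 70% of its speed; a pose out of reach is approached as far as the arm can. A call with a gripper value outside its range is refused whole. The fingers move at their own pace and stop on an object; "squeeze" is the grip in N (left out, the last holds). Time passes only in rows, so rows that repeat a pose let the fingers close. It gives the time, the measured TCP pose, the force and the opening at its end, in the units of the state.
- status.get_obs(): the state, without advancing time (a new reading comes with each control period).
- optics.get_image(name): name is "side" or "top"; returns a dict with "image" (480x640x3 uint8, red, green, blue), "fx", "fy", "cx", "cy" (pixels), "extrinsics" (4x4, takes a point from camera to world coordinates). Camera axes: x right, y up, looking along -z (the intrinsics and any distortion apply to the point x, -y, -z); pixel columns grow to the right and rows downward; lengths in m; the calibration is good to about 2 mm. A picture is of the moment at which its call begins. There is no depth.
- bot.job_done(): hands the job in, once; it reports no verdict.
The state is a dict: "time": time; "joint_positions": joint angles; "qvel": joint speeds; "joint_efforts": joint torques, N m; "ee_pos": TCP position; "tool_rot": TCP orientation; "ft_force": force on the tool from outside, world axes, zero at the start; "ft_torque": the same for the moment, N m; "opening": finger opening in m.
Only numpy, scipy, OpenCV 4.12 (cv2) and the standard library are available. Lean on these libraries where they do the work, as an engineer would, in place of code of your own. Each camera call takes 0.05 s, during which the arm holds its last target.

## Working session

There is one attempt and no reset: what is moved stays moved. The work goes in short steps, Python scripts to look and compute and a tool call to move; the robot and the scene stay as the last step left them, time stands still between calls to the robot, and variables do not carry over. Pictures are saved under pics/ and viewed, and the job is handed in when it is done.

Besides the shell and the picture viewer there is one more tool, called as name(argument=value, ...), one argument or row to a line, values as JSON. carry_out: Moves the arm, as the interface text tells. Its arguments: {"type":"object","properties":{"motion":{"type":"array","items":{"type":"array"}},"squeeze":{"type":"number"}},"required":["motion"]}

```bash
mkdir -p pics
python3 - <<'E'
from workcell import status, optics, bot
import cv2,pickle
o=status.get_obs();print(o)
for n in("side","top"):
    d=optics.get_image(n);pickle.dump(d,open(f"{n}0.pkl","wb"))
    cv2.imwrite(f"pics/{n}0.png",d["image"][:,:,::-1]);print({k:v for k,v in d.items() if k!="image"})
E
```

```text
{'time': 0.0, 'joint_positions': array([-1.23959862e+00,  3.00419659e-01,  1.52156401e+00,  5.57562427e-06,
        1.32070424e+00, -6.66168737e-02]), 'qvel': array([0.00089969, 0.00045144, 0.00088799, 0.00033599, 0.0015789 ,
       0.00025998]), 'joint_efforts': array([-6.75796782e-04, -5.31808412e+01, -3.52740920e+01,  7.08032283e-02,
        2.43821600e-02, -1.43544225e-04]), 'ee_pos': array([ 0.21298504, -0.50682939,  0.22192176]), 'tool_rot': array([[-3.51040714e-04,  9.21910387e-01,  3.87403039e-01],
       [ 1.03748492e-03,  3.87403190e-01, -9.21909807e-01],
       [-9.99999400e-01,  7.82969338e-05, -1.09246242e-03]]), 'ft_force': array([-0.41859862,  0.52439835,  1.37379643]), 'ft_torque': array([-0.04492301, -0.0286536 ,  0.07129052]), 'opening': 0.09400832460384055}
{'fx': 507.5968290884126, 'fy': 507.5968290884126, 'cx': 322.83854907008435, 'cy': 243.69992770999067, 'extrinsics': array([[ 0.99113793,  0.07105556, -0.11223508,  0.43034009],
       [-0.13163568,  0.6387371 , -0.7580811 , -0.76500573],
       [ 0.01782283,  0.76613708,  0.64243002,  0.77426607],
       [ 0.        ,  0.        ,  0.        ,  1.        ]])}
{'fx': 524.5839762884077, 'fy': 524.5839762884077, 'cx': 317.7818684492828, 'cy': 236.35323446272895, 'extrinsics': array([[-4.53143239e-04,  9.98801043e-01, -4.89517147e-02,
         4.71742581e-01],
       [-9.99972523e-01, -9.03820643e-05,  7.41255111e-03,
         2.70913051e-02],
       [ 7.39923942e-03,  4.89537286e-02,  9.98773640e-01,
         1.19071337e+00],
       [ 0.00000000e+00,  0.00000000e+00,  0.00000000e+00,
         1.00000000e+00]])}
```

View pics/top0.png

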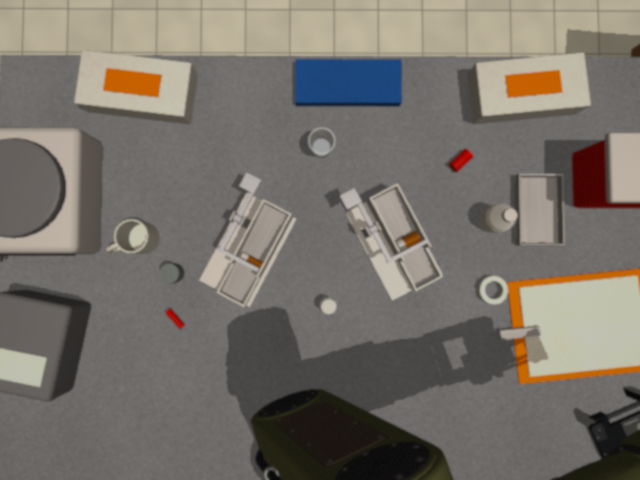

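View pics/side0.png

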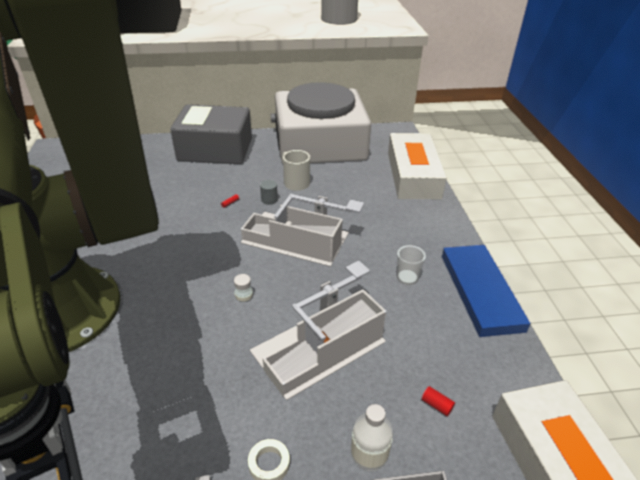

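Two dispensers appear in the top view, at about (248,245) and (395,240) px. The right one seems to hold the thicker vial, so I'm zooming in to check.

Run:
```python
import cv2,numpy as np
a=cv2.imread("pics/top0.png")
l=cv2.resize(a[165:315,195:300],None,fx=3.8,fy=3.8,interpolation=cv2.INTER_CUBIC)
r=cv2.resize(a[165:315,340:445],None,fx=3.8,fy=3.8,interpolation=cv2.INTER_CUBIC)
cv2.imwrite("pics/z0.png",np.hstack([l,r]))
```

```text
(no output)
```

View pics/z0.png

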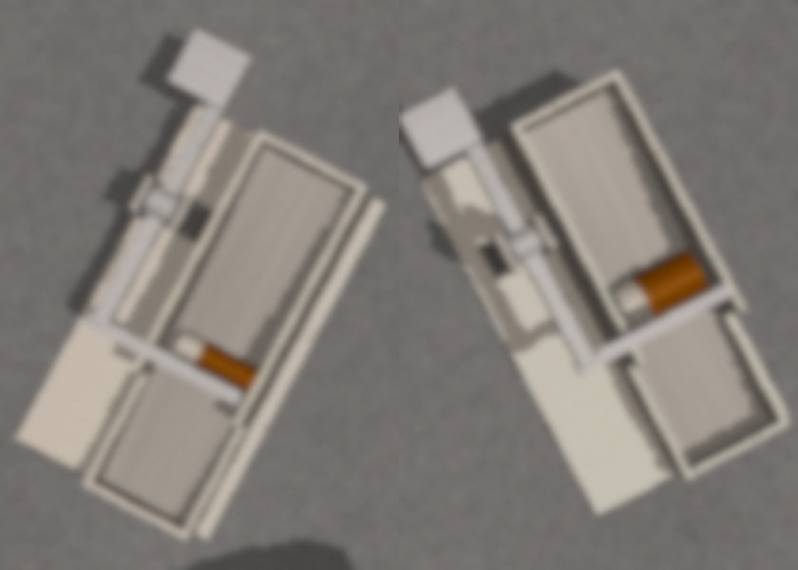

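The right dispenser, with the thick vial at about (410,240) px, is the target. Next I fit its pose.

```bash
cat > h.py <<'E'
import numpy as np,pickle
def proj(d,P):
    E=d["extrinsics"];c=(np.atleast_2d(P)-E[:3,3])@E[:3,:3]
    return np.c_[d["cx"]+d["fx"]*c[:,0]/-c[:,2], d["cy"]-d["fy"]*c[:,1]/-c[:,2]]
def R(t):return np.array([[np.cos(t),-np.sin(t),0],[np.sin(t),np.cos(t),0],[0,0,1]])
E
python3 - <<'E'
from h import *
import cv2
from scipy.optimize import least_squares
d=pickle.load(open("top0.pkl","rb"));s=pickle.load(open("side0.pkl","rb"))
L=np.array([[128,50,98],[-113,65,6],[112,12,80],[112,-56,80],[-114,12,36],[-114,-56,36]])/1000
z=np.array([[440,130],[600,515],[512,125],[622,70],[690,478],[788,420]],float)
uv=np.c_[340+(z[:,0]-399)/3.8,165+z[:,1]/3.8]
f=lambda p:(proj(d,L@R(p[2]).T+[p[0],p[1],0])-uv).ravel()
for t in(0,1.5,3,-1.5):
    r=least_squares(f,[.45,-.1,t],loss="soft_l1")
    print(r.x,r.cost)
    if r.cost<50:b=r
p=b.x;print(b.fun.reshape(-1,2).round(1) if 0 else f(p).reshape(-1,2).round(1))
print("paddle",R(p[2])@L[0]+[p[0],p[1],0], "x axis",R(p[2])[:,0])
pad=np.array([[x,y,98] for x,y in((111,32),(145,32),(145,68),(111,68))])/1000
im=cv2.imread("pics/side0.png")
for q in(L,pad):
  for u in proj(s,q@R(p[2]).T+[p[0],p[1],0]):cv2.circle(im,tuple(int(round(v*16)) for v in u),24,(0,0,255),-1,shift=4)
cv2.imwrite("pics/side_ov.png",cv2.resize(im[180:400,230:430],None,fx=2.7,fy=2.7))
# neighbours
E=d["extrinsics"]
for n,u,h in(("cup",(321,141),.07),("jar",(328,306),.05),("thinpad",(250,183),.098)):
    v=E[:3,:3]@[(u[0]-d["cx"])/d["fx"],-(u[1]-d["cy"])/d["fy"],-1];print(n,E[:3,3]+v*(h-E[2,3])/v[2])
E
```

```text
[ 0.51486479 -0.15492513  0.4893438 ] 1.4019358715390744
[ 0.51486479 -0.15492513  0.48934379] 1.401935871538896
[ 0.51486479 -0.15492513  0.48934379] 1.4019358715389156
[ 0.51486479 -0.15492513  0.48934379] 1.4019358715389039
[[ 0.2 -0.6]
 [ 0.   0.3]
 [-0.1  0. ]
 [-1.  -0.4]
 [-0.2  0. ]
 [ 1.1  0.7]]
paddle [ 0.60434057 -0.05062707  0.098     ] x axis [0.8826415  0.47004679 0.        ]
cup [0.73272146 0.01173439 0.07      ]
jar [ 0.37679333 -0.00341297  0.05      ]
thinpad [0.63716714 0.16087009 0.098     ]
```

View pics/side_ov.png

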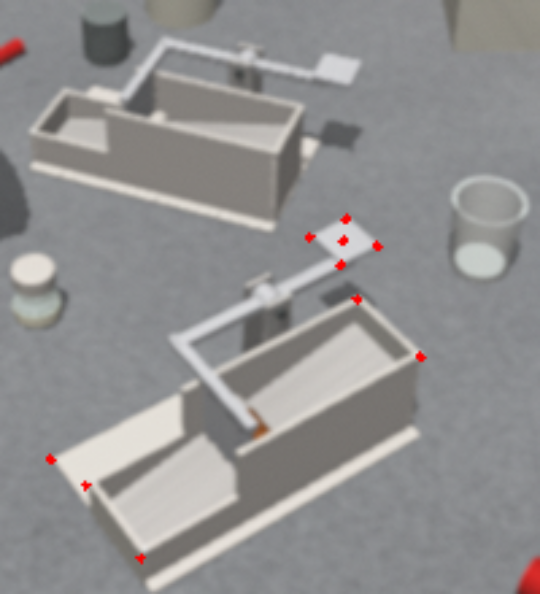

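The fit is good to about 1 px, and in the side view the projected paddle corners land on the paddle. The paddle is at about (0.604, -0.051, 0.098). The jaw axis already lies nearly across the lever, so no turn is needed. I'll travel high with the fingers closing.

carry_out(
  motion=[
    [[0, 0, 0], [0.026, 0.03, 0], 0.0],
    [[0, 0, 0], [0.052, 0.06, 0], 0.0],
    [[0, 0, 0], [0.078, 0.091, 0], 0.0],
    [[0, 0, 0], [0.104, 0.121, 0], 0.0],
    [[0, 0, 0], [0.13, 0.152, 0], 0.0],
    [[0, 0, 0], [0.156, 0.182, 0], 0.0],
    [[0, 0, 0], [0.182, 0.212, 0], 0.0],
    [[0, 0, 0], [0.208, 0.243, 0], 0.0],
    [[0, 0, 0], [0.234, 0.273, 0], 0.0],
    [[0, 0, 0], [0.26, 0.303, 0], 0.0],
    [[0, 0, 0], [0.286, 0.333, 0], 0.0],
    [[0, 0, 0], [0.3, 0.35, 0], 0.0],
  ],
  squeeze=10,
)

```text
time: 1.1
ee_pos: [0.5148, -0.154, 0.2221]
tool_rot: [[-0.0, 0.921, 0.389], [0.001, 0.389, -0.921], [-1.0, -0.0, -0.001]]
ft_force: [-0.2, -0.4, -0.8]
opening: 0.017
```

carry_out(
  motion=[
    [[0, 0, 0], [0.026, 0.03, 0], 0.0],
    [[0, 0, 0], [0.052, 0.06, 0], 0.0],
    [[0, 0, 0], [0.078, 0.09, 0], 0.0],
    [[0, 0, 0], [0.091, 0.106, 0], 0.0],
    [[0, 0, 0], [0.091, 0.106, -0.03], 0.0],
    [[0, 0, 0], [0.091, 0.106, -0.06], 0.0],
    [[0, 0, 0], [0.091, 0.106, -0.082], 0.0],
    [[0, 0, 0], [0.091, 0.106, -0.082], 0.0],
    [[0, 0, 0], [0.091, 0.106, -0.082], 0.0],
  ],
)

```text
time: 1.85
ee_pos: [0.6038, -0.051, 0.1401]
tool_rot: [[-0.002, 0.922, 0.387], [0.0, 0.387, -0.922], [-1.0, -0.002, -0.001]]
ft_force: [-0.8, 0.9, 0.4]
opening: 0.0007
```

Run:
```python
from workcell import status, optics
import cv2,numpy as np
o=status.get_obs();print(o["time"],o["ee_pos"],o["ft_force"],o["opening"])
a=optics.get_image("side")["image"][:,:,::-1];b=optics.get_image("top")["image"][:,:,::-1]
cv2.imwrite("pics/c1.png",np.hstack([cv2.resize(a[180:400,230:430],None,fx=2,fy=2,interpolation=2),cv2.resize(b[130:350,300:500],None,fx=2,fy=2,interpolation=2)]))
```

```text
1.85 [ 0.60375321 -0.05101927  0.14006272] [-0.75975001  0.89168619  0.41332688] 0.0006879908451871749
```

View pics/c1.png

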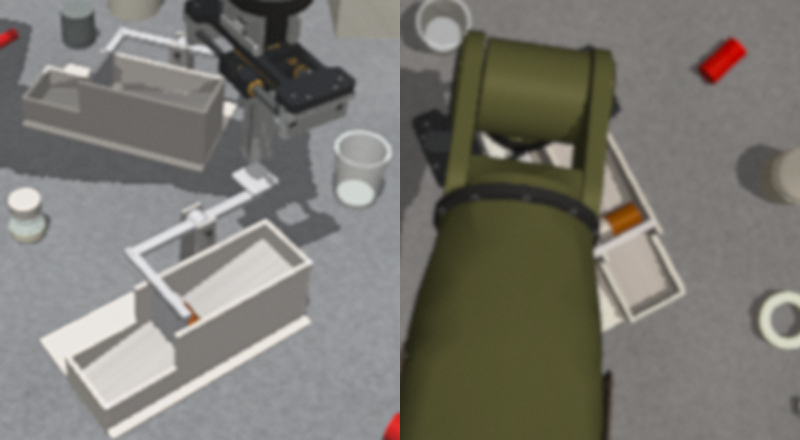

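The closed fingertips hover over the paddle at about (255,175) in the left half of the composite. Now I press down and hold.

carry_out(
  motion=[
    [[0, 0, 0], [0, 0, -0.012], 0.0],
    [[0, 0, 0], [0, 0, -0.022], 0.0],
    [[0, 0, 0], [0, 0, -0.029], 0.0],
    [[0, 0, 0], [0, 0, -0.036], 0.0],
    [[0, 0, 0], [0, 0, -0.043], 0.0],
    [[0, 0, 0], [0, 0, -0.051], 0.0],
    [[0, 0, 0], [0, 0, -0.051], 0.0],
    [[0, 0, 0], [0, 0, -0.051], 0.0],
    [[0, 0, 0], [0, 0, -0.051], 0.0],
    [[0, 0, 0], [0, 0, -0.051], 0.0],
    [[0, 0, 0], [0, 0, -0.051], 0.0],
    [[0, 0, 0], [0, 0, -0.051], 0.0],
  ],
)

```text
time: 2.95
ee_pos: [0.6044, -0.0511, 0.0901]
tool_rot: [[0.001, 0.922, 0.387], [-0.0, 0.387, -0.922], [-1.0, 0.001, 0.001]]
ft_force: [-1.9, -0.0, 5.3]
opening: 0.0004
```

Run:
```python
from workcell import status, optics
import cv2,numpy as np
o=status.get_obs();print(o["time"],o["ee_pos"],o["ft_force"],o["opening"])
a=optics.get_image("side")["image"][:,:,::-1];b=optics.get_image("top")["image"][:,:,::-1]
cv2.imwrite("pics/c2.png",np.hstack([cv2.resize(a[180:400,230:430],None,fx=2,fy=2,interpolation=2),cv2.resize(b[130:350,300:500],None,fx=2,fy=2,interpolation=2)]))
```

```text
2.95 [ 0.6043986  -0.05109768  0.09008496] [-1.89455676 -0.00646276  5.33146098] 0.0004468507364403483
```

View pics/c2.png

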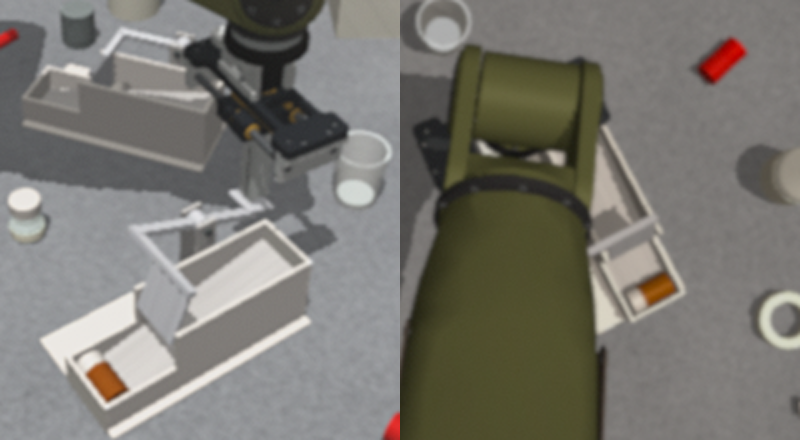

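The gate is up and the vial lies in the catch pocket, at about (100,380) in the left half. The press force is 5.3 N. Now I release straight up.

carry_out(
  motion=[
    [[0, 0, 0], [0, 0, 0.006], 0.0],
    [[0, 0, 0], [0, 0, 0.014], 0.0],
    [[0, 0, 0], [0, 0, 0.022], 0.0],
    [[0, 0, 0], [0, 0, 0.03], 0.0],
    [[0, 0, 0], [0, 0, 0.045], 0.0],
    [[0, 0, 0], [0, 0, 0.075], 0.0],
    [[0, 0, 0], [0, 0, 0.11], 0.0],
    [[0, 0, 0], [0, 0, 0.13], 0.0],
    [[0, 0, 0], [0, 0, 0.13], 0.0],
    [[0, 0, 0], [0, 0, 0.13], 0.0],
    [[0, 0, 0], [0, 0, 0.13], 0.0],
    [[0, 0, 0], [0, 0, 0.13], 0.0],
  ],
)

```text
time: 4.05
ee_pos: [0.6034, -0.051, 0.2179]
tool_rot: [[-0.003, 0.922, 0.387], [0.0, 0.387, -0.922], [-1.0, -0.002, -0.001]]
ft_force: [-0.5, -1.0, -1.0]
opening: 0.0004
```

Run:
```python
from workcell import status, optics
import cv2,numpy as np
from h import *
o=status.get_obs();print(o["time"],o["ee_pos"],o["ft_force"],o["opening"])
a=optics.get_image("side")["image"][:,:,::-1];d=optics.get_image("top");b=d["image"][:,:,::-1]
cv2.imwrite("pics/c3.png",np.hstack([cv2.resize(a[180:400,230:430],None,fx=2,fy=2,interpolation=2),cv2.resize(b[130:350,300:500],None,fx=2,fy=2,interpolation=2)]))
print(proj(d,R(.4893)@[-.092,-.022,.03]+[.5149,-.1549,0]))
```

```text
4.05 [ 0.60344539 -0.0510437   0.21788374] [-0.48578905 -1.03462906 -0.95233654] 0.0004002080756348329
[[424.56163233 274.5626881 ]]
```

View pics/c3.png

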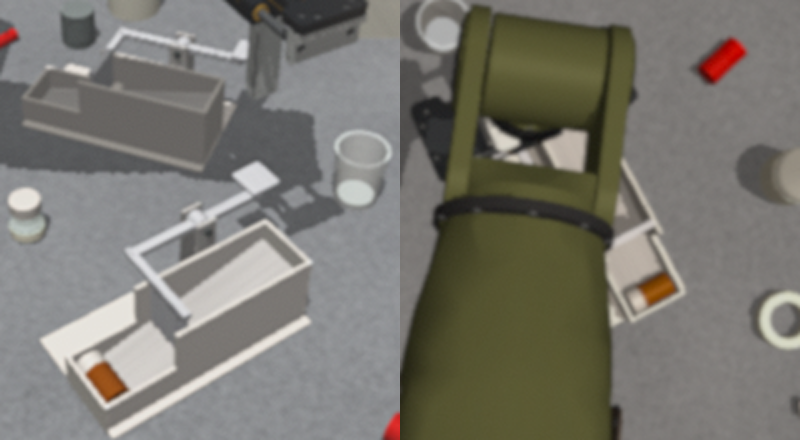

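The gate is shut and the paddle is back at its rest position. The vial sits at (650,290) in the composite, where (649,289) was predicted for the pocket. The fingers are clear, so I'm handing in.

Run:
```python
from workcell import bot
print(bot.job_done())
```

```text
the job is handed in; nothing more can be done
None
```

The thick vial has rolled out into its catch pocket and the gate has dropped shut again. I handed the job in at about 4 s.

I pressed the paddle of the right-hand dispenser in the top view with closed fingertips. The force was about 5 N and the fingertips ended about 25 mm below the paddle's rest height. I held it there, then lifted straight up.

- **Vial:** in the last pictures it lies within 1–2 px of where it should be in the pocket.
- **Lever and gate:** the paddle is back at its rest position and the gate is down. I judged this from the picture, since the state has no lever reading.
- **Robot:** the fingers are about 100 mm above the paddle, with only sensor-noise force on the tool.
- **Other dispenser and bystanders:** the thin dispenser's lever looks unmoved, and so do the bystanders visible in the pictures. I did not measure the thin vial or the bystanders separately.

No check failed or disagreed.

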